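# Hold sprung tweezers at the gauge gap under the magnifier

### The job

Swing the magnifier round over the gap gauge until it snaps home in its end detent, then lift the tweezers off their rest. Bring their tips in under the lens to just above the two red pointers and squeeze until the tip gap matches the pointers' gap, each tip over the point of its own pointer, without knocking the tweezers against the stand, shifting the pointers or clashing the tips together. Finish while still holding them there, clear of the gauge and with the gap steady, so that I can set the stop screw; leave everything else on the bench as it is.

Things in the scene. Friction and masses are not known exactly. Their poses are not given: they have to be found in the camera images.
- stand: Setting stand, fixed: grey base plate, 10 mm high, from x = -45 to 45 and y = -120 to 45 mm, with the gap gauge (white scale, two red pointers) and at x = 3, y = -80 mm the 16 mm steel post of the magnifier arm. Origin: underside, below the gauge's middle; x = the way the tweezers' tips shall point over the gauge (the pointers' points face -x); y = along the scale to the left.
- magnifier (a joint): Magnifier arm's hinge about the upright post, rad: 0 = parked, pointing to the stand's -x; grows clockwise seen from above; 1.57 = end stop, pointing to the stand's +y, lens over the gauge. Turns easily to 1.1, then a spring plunger must be overcome (2 N at the knob); beyond 1.4 it snaps to the end and is held there by 1.5 N at the knob.
- magnifier_hinge (a point): Point on the hinge axis at the height of the arm (78 mm above the bench).
- magnifier_knob (a point): Grip point of the magnifier's upright black knob with a white ring: 13 mm thick, round, from 80 to 117 mm above the bench, this point at 104 mm, 114 mm from the hinge axis. The round lens frame, 60 mm across, lies next to it, centred 80 mm from the hinge axis, 73 to 83 mm above the bench; at the end stop it is over the pointers' points.
- mark_right (a point): Point of the right red pointer (fixed), 0.2 mm above its top face, 20 mm above the bench; axes as the stand's.
- pointer_left (a joint): How far the left pointer has been set to the left, in m: 0 = 10 mm from the right pointer; gap between the pointers' points = 10 mm + value. It starts between 0 and 8 mm and would slide only if pushed with over 6 N.
- mark_left (a point): Point of the left red pointer (set to a different place each time, 10 to 18 mm to the left of the right one), same height; axes as the stand's.
- rest: Black tweezer rest, fixed, base 110 x 70 x 8 mm, with two cross bars 25 and 26 mm high, 42 mm either side of its middle; their end lugs, 60 mm apart, are 34 mm high. Origin: centre of its underside; the tweezers lie along its x axis, tips to +x.
- tweezers: Large steel tweezers, 50 g, 184 mm from spring to tips, on edge on the rest: the two blades stand side by side and close sideways. Origin: between the blades, 13.5 mm below their mid line (31 mm above the bench on the rest), 90 mm ahead of the spring at the closed end; x points to the tips, y left. The frame belongs to the right blade.
- tweezers_grip (a point): Where to squeeze: middle of the 30 mm long ribbed finger zone, between the blades, at mid height; blades 13 mm high here and 32 mm over their outsides when relaxed. Its faces are parallel, and seat flat on the fingers, at about 17 mm tip gap. The weight balances here. Tips are 96 mm ahead. Squeezed evenly from both sides, the tips stay centred on the grip.
- tweezers_spring (a joint): How far the left blade is squeezed towards the right one, rad: 0 = relaxed, tips 34 mm apart; tip gap = 34 mm - 184 mm x value; width over the finger zone = 32 mm - 88 mm x value; 0.178 = tips touch. The spring pushes back at the finger zone with about 4 N when relaxed, 9 N at a 12 mm gap, 12 N when shut.
- tip_left (a point): Tip of the left blade (the blade with the small brass stop screw), 3 mm high and 1.4 mm thick there; centre of its end.
- tip_right (a point): Tip of the right blade, the same.
- lens_can: Bystander: black lens can with grey cap, 39 mm across, 52 mm high, standing left of the stand.
- screw_tin: Bystander: round lidded tin, 64 mm across, 28 mm high, standing left of the stand.
- bottle_ipa: Bystander: white bottle with grey cap, 54 mm across, 150 mm high, right of the rest, behind the tote.
- marker_black: Bystander: black and white marker pen, 124 mm long, lying beside that bottle.
- tissue_pack: Bystander: flat packet of lens tissue, 88 x 62 x 14 mm, behind the tote.
- tape_green: Bystander: roll of green tape, 84 mm across, 24 mm high, behind the tote.

How it is judged:
By the outcome, as a careful person would: the job done as asked, in the order asked, and still so for the second after the job is handed in, while the arm keeps its last pose, push and grip.
It also fails if it takes over 58 s, if anything falls off the work surface, if the arm or the gripper's body presses on something with over 40 N, if the wrist force passes 120 N, or if a joint passes its speed limit or range.

### The arm

A 6-joint arm with a two-finger parallel gripper is mounted at the origin on a cart in front of the work surface, level with it; the furniture and walls round the work are solid. World frame = base frame: x ahead of the robot, y to its left, z up, the work surface at z = 0. Lengths are in m, angles in rad, forces in N, time in s.
With the tool pointing down it reaches from about 0.375 to 0.9 m from the base axis. Payload 3.1 kg.
Tool frame: the origin (TCP) lies at the very end of the fingers, on their centre line; the grasp point (between the pads) lies 19 mm behind it; z points along the fingers, y is the line along which they close (so a half turn about z gives the same grasp; the last joint's range is limited). The gripper opens to 87 mm and grips with 3 to 60 N. Pads are 19 mm wide; open, the fingers measure 117 mm over their backs; the gripper's body (75 mm by 190 mm) begins 51 mm behind the grasp point.
Start: joints at [1.127, 0.527, 1.433, -0, 1.181, -0.178], TCP at [0.164, 0.603, 0.223] pointing down, gripper open.
Joint ranges: [-3.08, 3.08], [-0.75, 2.2], [0.22, 2.44], [-1.43, 4.57], [0, 2.65], [-2.85, 2.85]. Speed limits (rad/s): [2.79, 2.79, 3.14, 3.14, 3.14, 3.14].

### API

Orientations are given as a unit quaternion [x, y, z, w].
In Python, from rig import robot gives the robot as it stands. The module is installed in compiled form; this text tells all that it offers.
- The arm moves only by the tool play_rows, never from a script. Its argument "steps" is one flat list of numbers, 5 for each row, row after row: the opening, from -1 (shut) to 1 (fully open), then the shift along the tool's x, y, z as a fraction of full scale, then the turn about the tool's z as a fraction of full scale. In form: [claw, tx, ty, tz, twist, claw, tx, ty, tz, twist, ...]. A call has exactly 10 rows; each row shifts and turns the commanded pose from where the row before left it, along the tool's axes as they then stand; what a row does not reach is not made up. Full scale, the value 1, is 0.03 m for a shift and 0.1 rad for a turn. A row lasts 1/10 s, in which the tool goes at most 50 mm and 8.59 degrees, less where a joint would pass 70% of its speed; a pose out of reach is approached as far as the arm can. A call with a number of a shift or a turn outside -1 to 1 is refused whole. A call with a gripper value outside its range is refused whole. The fingers move at their own pace and stop on an object; "grip_force" is the grip in N (left out, the last holds). Time passes only in rows, so rows that do not move let the fingers close, or fill a call up. It gives the time, the measured TCP pose, the force, the opening and the grip force at its end, in the units of the state.
- robot.get_obs(): the state, without advancing time (a new reading comes with each control period).
- robot.camera(name): name is "scene" or "top" or "wrist"; returns a dict with "image" (384x512x3 uint8, red, green, blue), "mtx" (3x3 intrinsics, pixels), "rvec" (rotation vector, rad) and "tvec" (3), from world to camera coordinates, as OpenCV has them. Camera axes: x right, y down, z forward; pixel columns grow to the right and rows downward; lengths in m; the calibration is good to about 2 mm. A picture is of the moment at which its call begins. There is no depth.
- robot.hand_in(): hands the job in; it is judged then, once.
The state is a dict: "time": time; "q": joint angles; "joint_velocities": joint speeds; "joint_torque": joint torques, N m; "position": TCP position; "tool_rot": TCP orientation; "ft_force": force on the tool from outside, world axes, zero at the start; "moment": the same for the moment, N m; "grip_width": finger opening in m; "grip_force": force on a finger pad.
Only numpy, scipy, OpenCV 4.12 (cv2) and the standard library are available. Lean on these libraries where they do the work, as an engineer would, in place of code of your own. Each camera call takes 0.05 s, during which the arm holds its last target. There are 200 camera calls.

## Working session

There is one attempt and no reset: what is moved stays moved. The work goes in short steps, Python scripts to look and compute and a tool call to move; the robot and the scene stay as the last step left them, time stands still between calls to the robot, and variables do not carry over. Pictures are saved under pics/ and viewed, at most 10 in all, crops included, and the job is handed in when it is done.

Besides the shell and the picture viewer there is one more tool, called after "Emit:" by a JSON object that holds its "op" and its "data", one argument or row to a line. play_rows: Moves the arm, as the interface text tells. Shift numbers are shares of 0.03 m and turn numbers shares of 0.1 rad, none past 1 either way. Its arguments: {"type":"object","properties":{"steps":{"type":"array"},"grip_force":{"type":"number"}},"required":["steps"]}

```bash
mkdir -p pics
cat > h.py <<'E'
import numpy as np, cv2
from rig import robot
def grab(n):
    c=robot.camera(n); c['R']=cv2.Rodrigues(np.array(c['rvec'],float))[0]; c['t']=np.array(c['tvec'],float).ravel(); c['K']=np.array(c['mtx'],float)
    c['bgr']=cv2.cvtColor(c['image'],cv2.COLOR_RGB2BGR); return c
def ray(c,uv):
    d=c['R'].T@np.linalg.inv(c['K'])@np.array([uv[0],uv[1],1.]); return -c['R'].T@c['t'],d
def onz(c,uv,z):
    o,d=ray(c,uv); return o+d*(z-o[2])/d[2]
def proj(c,P):
    p=c['K']@(c['R']@np.array(P,float)+c['t']); return p[:2]/p[2]
E
python3 - <<'E'
from h import *
o=robot.get_obs(); print(o)
for n in('scene','top','wrist'):
    c=grab(n); cv2.imwrite(f'pics/{n}0.png',c['bgr']); print(n,(-c['R'].T@c['t']).round(3),c['K'][0,0])
a=[cv2.imread(f'pics/{n}0.png') for n in('scene','top')]
cv2.imwrite('pics/w0.png',a[1])
E
```

```text
{'time': 0.0, 'q': array([ 1.12748455e+00,  5.28480505e-01,  1.43388970e+00,  4.46334965e-06,
        1.18138924e+00, -1.78494997e-01]), 'joint_velocities': array([-0.00062656, -0.00045891,  0.00051882,  0.00053907, -0.00117772,
       -0.00062841]), 'joint_torque': array([-2.76491824e-05, -4.40038741e+01, -1.76595175e+01,  6.33200677e-02,
        5.82181779e-02, -1.58486851e-04]), 'position': array([0.16323397, 0.60255592, 0.22156683]), 'tool_rot': array([ 1.32022596e-01,  9.91246115e-01, -1.03082015e-03, -3.33394726e-04]), 'ft_force': array([0.01351913, 0.59206234, 0.53648597]), 'moment': array([-0.00184442,  0.01104746,  0.03004737]), 'grip_force': 0.0, 'grip_width': 0.08707187740038867}
scene [0.797 0.791 1.075] 385.64793026599233
top [0.295 0.168 1.371] 425.4079525502642
wrist [0.088 0.622 0.383] 276.80980626028673
```

View pics/top0.png

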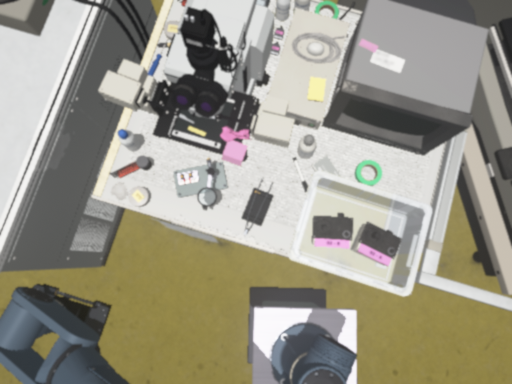

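View pics/scene0.png

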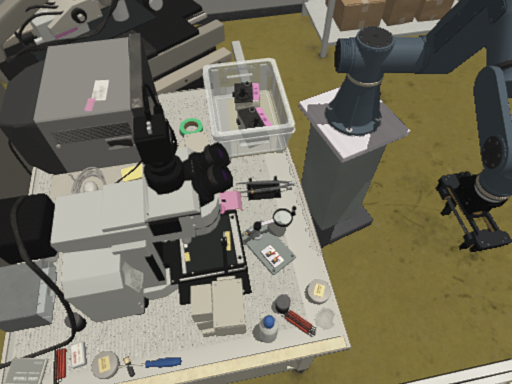

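Run:
```python
import cv2,numpy as np
a=cv2.imread('pics/top0.png')[150:240,165:285]; b=cv2.imread('pics/scene0.png')[165:285,225:315]
A=cv2.resize(a,None,fx=4.5,fy=4.5,interpolation=cv2.INTER_CUBIC); B=cv2.resize(b,None,fx=4,fy=4,interpolation=cv2.INTER_CUBIC)
# 90px*4.5=405 x540 ; 
out=np.zeros((600,800,3),np.uint8)
A=cv2.resize(a,(440,330),interpolation=cv2.INTER_CUBIC);B=cv2.resize(b,(360,480),interpolation=cv2.INTER_CUBIC)
out[:330,:440]=A;out[:480,440:]=B
cv2.imwrite('pics/c1.png',out)
from h import *
c=grab('top')
for n,uv,z in(('lens',(207,197),.08),('post',(211,163),.08),('rest',(257,207),.02),('stand',(190,180),.015),('tip1',(249,229),.03),('tip2',(267,183),.03)): print(n,onz(c,uv,z).round(3))
```

```text
lens [0.478 0.313 0.08 ]
post [0.585 0.306 0.08 ]
rest [0.459 0.159 0.02 ]
stand [0.541 0.378 0.015]
tip1 [0.388 0.182 0.03 ]
tip2 [0.536 0.129 0.03 ]
```

View pics/c1.png

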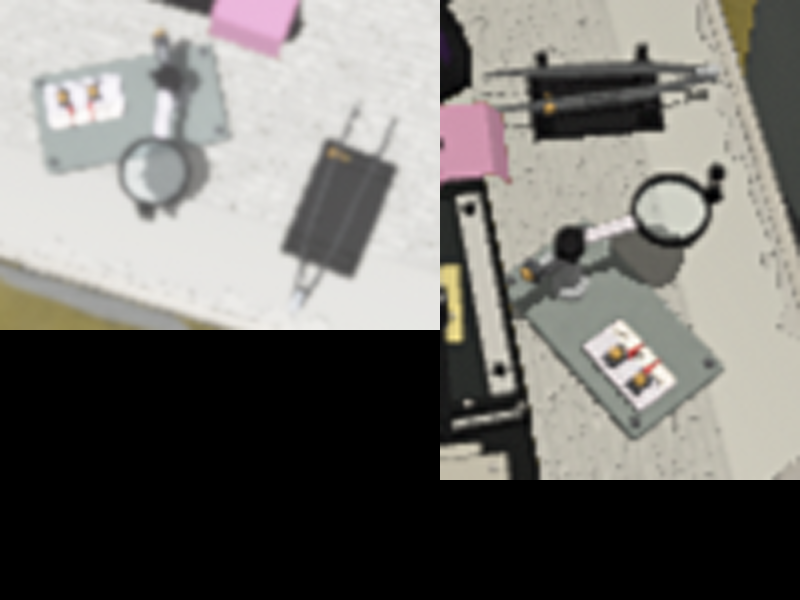

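Emit:
{"op": "play_rows", "data": {
  "steps": [1, -1, -0.67, 0, 0, 1, -1, -0.67, 0, 0, 1, -1, -0.67, 0, 0, 1, -1, -0.67, 0, 0, 1, -1, -0.67, 0, 0, 1, -1, -0.67, 0, 0, 1, -1, -0.67, 0, 0, 1, -1, -0.67, 0, 0, 1, -1, -0.67, 0, 0, 1, -1, -0.67, 0, 0],
  "grip_force": 10
}}

```text
time: 1.2
position: [0.4012, 0.3295, 0.2225]
tool_rot: [0.132, 0.991, 0.0, -0.0]
ft_force: [0.9, 0.3, -0.4]
grip_width: 0.0874
grip_force: 0.0
```

Run:
```python
from h import *
o=robot.get_obs(); print(o['time'],o['position'],o['tool_rot'],o['q'])
c=grab('wrist'); cv2.imwrite('pics/w1.png',c['bgr'])
print(-c['R'].T@c['t'],c['R'])
np.savez('w1.npz',**{k:c[k] for k in('R','t','K','bgr')})
```

```text
1.2 [0.40118316 0.32947485 0.22252012] [ 1.31999951e-01  9.91249721e-01  1.10562293e-06 -6.13397811e-05] [ 4.72045567e-01  3.85722712e-01  1.69583029e+00  8.19987161e-05
  1.06013934e+00 -8.34018208e-01]
[0.32601629 0.34850124 0.38426687] [[ 0.26207449  0.96504689 -0.00120562]
 [ 0.92562362 -0.25101463  0.28321824]
 [ 0.27301625 -0.07534022 -0.95905473]]
```

View pics/w1.png

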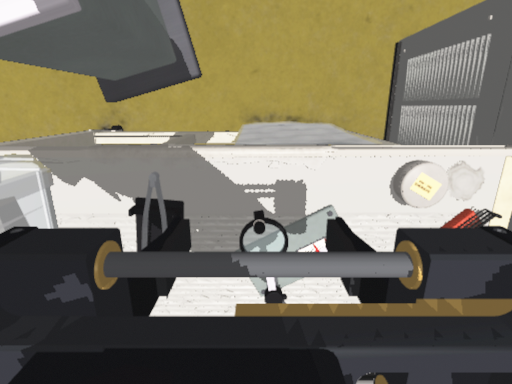

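Emit:
{"op": "play_rows", "data": {
  "steps": [1, -0.62, -0.18, -0.1, 0, 1, -0.62, -0.18, -0.1, 0, 1, -0.62, -0.18, -0.1, 0, 1, -0.62, -0.18, -0.1, 0, 1, -0.62, -0.18, -0.1, 0, 1, -0.62, -0.18, -0.1, 0, 1, 0, 0, 0, 0, 1, 0, 0, 0, 0, 1, 0, 0, 0, 0, 1, 0, 0, 0, 0]
}}

```text
time: 2.25
position: [0.4988, 0.2706, 0.2404]
tool_rot: [0.132, 0.991, -0.0, -0.001]
ft_force: [-1.1, -1.1, 1.0]
grip_width: 0.0872
grip_force: 0.0
```

Run:
```python
from h import *
o=robot.get_obs(); print(o['time'],o['position'],o['tool_rot'],o['q'])
c=grab('wrist'); cv2.imwrite('pics/w2.png',c['bgr'])
np.savez('w2.npz',**{k:c[k] for k in('R','t','K','bgr')})
cv2.imwrite('pics/w2c.png',cv2.resize(c['bgr'][100:300,60:430],None,fx=2.15,fy=2.15,interpolation=cv2.INTER_CUBIC))
```

```text
2.25 [0.49876351 0.27058933 0.24036914] [ 1.31575839e-01  9.91305974e-01 -1.11040887e-04 -5.01882758e-04] [ 3.00076167e-01  4.29483694e-01  1.55830855e+00  2.39003210e-04
  1.15480494e+00 -1.00689987e+00]
```

View pics/w2c.png

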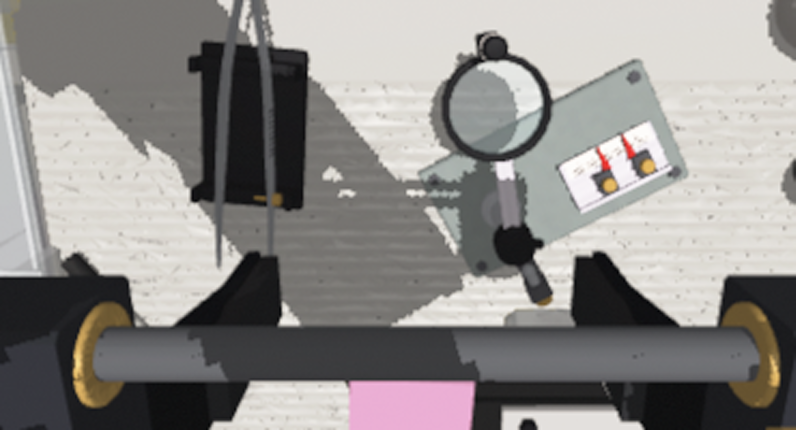

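```bash
cat >> h.py <<'E'
def load(n):
    d=np.load(n); return {k:d[k] for k in d}
def redblobs(c,amin=3):
    h=cv2.cvtColor(c['bgr'],cv2.COLOR_BGR2HSV); m=(((h[...,0]<6)|(h[...,0]>174))&(h[...,1]>120)&(h[...,2]>80)).astype(np.uint8)
    n,l,s,ce=cv2.connectedComponentsWithStats(m); return m,l,[(i,s[i],ce[i]) for i in range(1,n) if s[i][4]>=amin]
E
python3 - <<'E'
from h import *
c=load('w2.npz'); f=lambda u,v:(u/2.15+60,v/2.15+100)
P=lambda n,u,v,z:print(n,onz(c,f(u,v),z).round(4))
P('knob',492,47,.117);P('lens',497,105,.083);P('arm in',507,172,.083);P('post',516,243,.1)
P('right',600,150,.02);P('left',625,135,.02)
for u,v in((634,75),(675,173),(482,266),(435,180)):P('scr',u,v,.012)
for u,v in((640,62),(688,177),(475,277),(418,177)):P('cor',u,v,.01)
P('tipR',219,265,.031);P('tipL',268,255,.031);P('blade R mid',221,120,.0375);P('blade L mid',268,120,.0375)
for u,v in((205,40),(308,50),(200,205),(300,209)):P('restcor',u,v,.008)
m,l,b=redblobs(c)
for i,s,ce in b: print(s,ce.round(1),onz(c,ce,.02).round(4))
E
```

```text
knob [0.4459 0.3153 0.117 ]
lens [0.4788 0.3139 0.083 ]
arm in [0.5165 0.3108 0.083 ]
post [0.5517 0.3055 0.1   ]
right [0.5361 0.3772 0.02  ]
left [0.5305 0.3948 0.02  ]
scr [0.4953 0.4093 0.012 ]
scr [0.5675 0.4252 0.012 ]
scr [0.5998 0.2829 0.012 ]
scr [0.5298 0.267  0.012 ]
cor [0.4884 0.415  0.01  ]
cor [0.5733 0.4341 0.01  ]
cor [0.6077 0.276  0.01  ]
cor [0.5253 0.2562 0.01  ]
tipR [0.5442 0.1118 0.031 ]
tipL [0.5459 0.1463 0.031 ]
blade R mid [0.4512 0.1507 0.0375]
blade L mid [0.4588 0.1787 0.0375]
restcor [0.402  0.1479 0.008 ]
restcor [0.4252 0.2099 0.008 ]
restcor [0.5057 0.1042 0.008 ]
restcor [0.5266 0.1705 0.008 ]
[455 133  54  38 717] [482.  151.6] [0.5623 0.5728 0.02  ]
[496 155   2   2   3] [496.3 155.3] [0.5728 0.5917 0.02  ]
[350 164   6  10  25] [352.1 169.2] [0.5401 0.3951 0.02  ]
[338 169   6  10  24] [340.4 174.7] [0.5436 0.3778 0.02  ]
[478 168   3   3   3] [479. 169.] [0.5864 0.5677 0.02  ]
```

Emit:
{"op": "play_rows", "data": {
  "steps": [1, 0.52, 0.245, 0.5, 0, 1, 0.52, 0.245, 0.5, 0, 1, 0.52, 0.245, 0.5, 0, 1, 0.52, 0.245, 0.5, 0, 1, 0, 0, 0.77, 0, 1, 0, 0, 0.77, 0, 1, 0, 0, 0.77, 0, 1, 0, 0, 0.77, 0, 1, 0, 0, 0, 0, 0, 0, 0, 0, 0],
  "grip_force": 15
}}

```text
time: 3.3
position: [0.4469, 0.3152, 0.0882]
tool_rot: [0.132, 0.991, -0.0, -0.0]
ft_force: [-0.6, 0.4, 0.4]
grip_width: 0.0842
grip_force: 0.0
```

Emit:
{"op": "play_rows", "data": {
  "steps": [-0.5, 0, 0, 0, 0, -0.8, 0, 0, 0, 0, -1, 0, 0, 0, 0, -1, 0, 0, 0, 0, -1, 0, 0, 0, 0, -1, 0, 0, 0, 0, -1, 0, 0, 0, 0, -1, 0, 0, 0, 0, -1, 0, 0, 0, 0, -1, 0, 0, 0, 0]
}}

```text
time: 4.3
position: [0.4473, 0.315, 0.0881]
tool_rot: [0.132, 0.991, 0.0, 0.0]
ft_force: [0.3, 1.2, -0.3]
grip_width: 0.0117
grip_force: 15.0
```

Run:
```python
from h import *
o=robot.get_obs(); print(o)
post=np.array([.5609,.3046]); p=o['position'][:2]; d=p-post; r=np.hypot(*d); a0=np.arctan2(d[1],d[0]); a1=np.radians(102.7)
print(r,np.degrees(a0))
q=o['tool_rot']; n=q[:2]/np.hypot(*q[:2]); X=2*n*n[0]-[1,0]; Y=2*n*n[1]-[0,1]
for a in np.linspace(a0,a1,13): t=post+.114*np.array([np.cos(a),np.sin(a)]); dd=t-p; p=t; print((np.array([dd@X,dd@Y])/.03).round(3), t.round(4))
```

```text
{'time': 4.3, 'q': array([ 4.09168819e-01,  6.20402620e-01,  1.74281703e+00,  3.84928262e-06,
        7.78045759e-01, -8.96742711e-01]), 'joint_velocities': array([-0.0005852 , -0.0013179 , -0.00069604,  0.00188451, -0.00036726,
        0.00051631]), 'joint_torque': array([ 3.18104017e-02, -4.11241508e+01, -1.05088153e+01,  6.26567169e-03,
        1.78425657e-01, -4.85257973e-03]), 'position': array([0.44733295, 0.31497114, 0.08813619]), 'tool_rot': array([1.32056900e-01, 9.91242124e-01, 8.55070168e-05, 1.39506622e-04]), 'ft_force': array([ 0.317185  ,  1.16521181, -0.33801076]), 'moment': array([ 0.01255067, -0.09372066,  0.06627676]), 'grip_force': 14.992678463459015, 'grip_width': 0.011676983322515974}
0.1140396234633856 174.78212071248652
[-0.001  0.   ] [0.4474 0.315 ]
[0.048 0.395] [0.4491 0.3268]
[0.007 0.398] [0.452  0.3384]
[-0.035  0.397] [0.4561 0.3496]
[-0.076  0.391] [0.4614 0.3603]
[-0.117  0.381] [0.4678 0.3704]
[-0.156  0.366] [0.4752 0.3798]
[-0.194  0.348] [0.4835 0.3883]
[-0.229  0.326] [0.4927 0.396 ]
[-0.262  0.3  ] [0.5027 0.4026]
[-0.292  0.271] [0.5132 0.4082]
[-0.318  0.239] [0.5243 0.4126]
[-0.342  0.204] [0.5358 0.4158]
```

Emit:
{"op": "play_rows", "data": {
  "steps": [-1, 0.05, 0.395, 0, 0, -1, 0.01, 0.4, 0, 0, -1, -0.035, 0.395, 0, 0, -1, -0.075, 0.39, 0, 0, -1, -0.115, 0.38, 0, 0, -1, -0.155, 0.365, 0, 0, -1, -0.195, 0.35, 0, 0, -1, -0.23, 0.325, 0, 0, -1, -0.26, 0.3, 0, 0, -1, -0.29, 0.27, 0, 0]
}}

```text
time: 5.3
position: [0.5123, 0.4087, 0.0877]
tool_rot: [0.132, 0.991, -0.001, -0.001]
ft_force: [-1.1, -1.7, -0.6]
grip_width: 0.0117
grip_force: 15.0
```

Emit:
{"op": "play_rows", "data": {
  "steps": [-1, -0.32, 0.24, 0, 0, -1, -0.34, 0.205, 0, 0, -1, -0.09, 0.05, 0, 0, -1, 0, 0, 0, 0, -1, 0, 0, 0, 0, -1, 0, 0, 0, 0, -1, 0, 0, 0, 0, -1, 0, 0, 0, 0, -1, 0, 0, 0, 0, -1, 0, 0, 0, 0]
}}

```text
time: 6.3
position: [0.5379, 0.417, 0.088]
tool_rot: [0.132, 0.991, 0.0, -0.0]
ft_force: [-3.5, 3.9, -2.7]
grip_width: 0.0117
grip_force: 15.0
```

Run:
```python
from h import *
o=robot.get_obs(); print(o['ft_force'],o['grip_width'],o['joint_torque'])
p=o['position'][:2]-[.5609,.3046]; print(np.hypot(*p),np.degrees(np.arctan2(p[1],p[0])))
```

```text
[-3.5154117   3.88009387 -2.65693196] 0.011702893702894998 [ -3.43866572 -52.74337292 -16.24252439  -1.23507701  -0.25986766
  -0.07479656]
0.11476866499389393 101.56690570442119
```

Emit:
{"op": "play_rows", "data": {
  "steps": [-1, 0.06, -0.03, 0, 0, -0.9, 0, 0, 0, 0, -0.5, 0, 0, 0, 0, -0.2, 0, 0, 0, 0, -0.2, 0, 0, 0, 0, -0.2, 0, 0, 0, 0, -0.2, 0, 0, -0.6, 0, 0.5, 0, 0, -1, 0, 1, 0.3, 0, -0.8, -0.5, 1, 0.3, 0, 0, -0.5]
}}

```text
time: 7.3
position: [0.5217, 0.4215, 0.1648]
tool_rot: [0.082, 0.997, 0.002, 0.004]
ft_force: [0.4, 0.2, -0.5]
grip_width: 0.0514
grip_force: 0.0
```

```bash
cat >> h.py <<'E'
def tool(o):
    from scipy.spatial.transform import Rotation
    return Rotation.from_quat(o['tool_rot']).as_matrix()
def plan(target,yaw,rows):
    "yaw: world angle (deg) of tool y; prints shift per row in tool axes (no turn) and twist total/0.1"
    o=robot.get_obs(); T=tool(o); d=np.array(target)-o['position']; y=np.degrees(np.arctan2(T[1,1],T[0,1]))
    print('shift/0.03 total',(T.T@d/.03).round(3),'per row',(T.T@d/.03/rows).round(3),'yaw',y.round(2),'twist total/0.1',round(-np.radians(yaw-y)/.1,3), 'shift in final yaw',(np.array([[np.cos(np.radians(yaw-90)+np.pi),np.sin(np.radians(yaw-90)+np.pi),0],[np.cos(np.radians(yaw)),np.sin(np.radians(yaw)),0],[0,0,-1]])@d/.03).round(3))
E
python3 - <<'E'
from h import *
plan([.515,.37,.14],102.7,1)
E
```

```text
shift/0.03 total [-0.052 -1.734  0.82 ] per row [-0.052 -1.734  0.82 ] yaw 80.65 twist total/0.1 -3.849 shift in final yaw [ 0.595 -1.625  0.828]
```

Emit:
{"op": "play_rows", "data": {
  "steps": [1, 0, 0, 0, -0.96, 1, 0, 0, 0, -0.96, 1, 0, 0, 0, -0.96, 1, 0, 0, 0, -0.96, 1, 0.17, -0.41, 0.28, 0, 1, 0.17, -0.41, 0.28, 0, 1, 0.17, -0.41, 0.27, 0, 1, 0, 0, 0, 0, 1, 0, 0, 0, 0, 1, 0, 0, 0, 0]
}}

```text
time: 8.3
position: [0.5127, 0.3818, 0.136]
tool_rot: [-0.109, 0.994, 0.0, 0.001]
ft_force: [-0.3, -0.1, 0.6]
grip_width: 0.087
grip_force: 0.0
```

Run:
```python
from h import *
o=robot.get_obs(); T=tool(o); print(o['position'],T.round(4))
c=grab('wrist')
np.savez('w3.npz',**{k:c[k] for k in('R','t','K','bgr')},p=o['position'],T=T)
cv2.imwrite('pics/w3.png',cv2.resize(c['bgr'][90:290,120:390],None,fx=2.9,fy=2.9,interpolation=cv2.INTER_CUBIC))
```

```text
[0.51274255 0.38184491 0.13602468] [[-9.760e-01 -2.176e-01  1.800e-03]
 [-2.176e-01  9.760e-01  1.000e-03]
 [-2.000e-03  6.000e-04 -1.000e+00]]
```

View pics/w3.png

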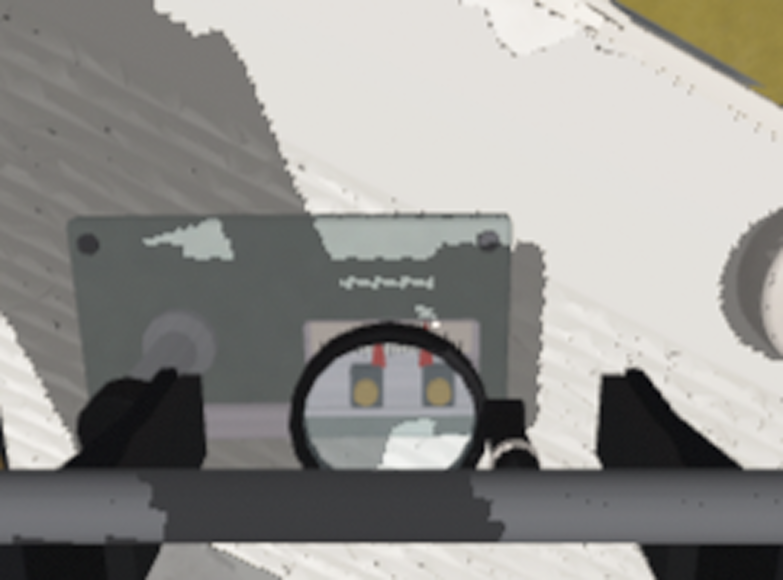

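Emit:
{"op": "play_rows", "data": {
  "steps": [1, -0.3, 0, 0, 0, 1, -0.5, 0, 0, 0, 1, -0.5, 0, 0, 0, 1, 0, 0, 0, 0, 1, 0, 0, 0, 0, 1, 0, 0, 0, 0, 1, 0, 0, 0, 0, 1, 0, 0, 0, 0, 1, 0, 0, 0, 0, 1, 0, 0, 0, 0]
}}

```text
time: 9.35
position: [0.5499, 0.3896, 0.1353]
tool_rot: [-0.109, 0.994, 0.0, -0.0]
ft_force: [0.8, -0.8, -0.2]
grip_width: 0.0873
grip_force: 0.0
```

Run:
```python
from h import *
o=robot.get_obs(); T=tool(o); print(o['position'],T.round(4)[:2,1])
c=grab('wrist')
np.savez('w4.npz',**{k:c[k] for k in('R','t','K','bgr')},p=o['position'],T=T)
cv2.imwrite('pics/w4.png',np.vstack([cv2.resize(c['bgr'][110:250,140:380],(600,350),interpolation=cv2.INTER_CUBIC)]))
m,l,b=redblobs(c,2)
for i,s,ce in b: print(s,ce.round(1),onz(c,ce,.02).round(4))
print(c['bgr'][185:215,250:275,2]*0+0 if 0 else '')
```

```text
[0.54985357 0.38959717 0.13534324] [-0.2175  0.9761]
[249 173   4   9  18] [250.4 177.8] [0.5446 0.3789 0.02  ]
[266 174   3   8  16] [267.4 177.5] [0.5405 0.3959 0.02  ]
[403 217  50  12 323] [433.5 223.6] [0.5515 0.5833 0.02  ]
[386 229  11  12  92] [391.3 234.5] [0.5736 0.5432 0.02  ]
```

View pics/w4.png

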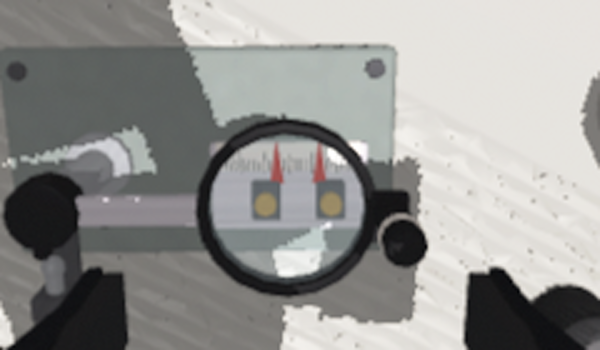

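```bash
cat >> h.py <<'E'
def tips(c,us,v0,v1,w=7):
    "redness-weighted column centroid per row about each column in us"
    b=c['bgr'].astype(float); r=np.clip(b[...,2]-b[...,:2].mean(2)-12,0,None)
    out=[]
    for u in us:
        for v in range(v0,v1):
            s=r[v,int(u)-w:int(u)+w+1]; k=np.arange(int(u)-w,int(u)+w+1)
            out.append((u,v,s.sum().round(),((s*k).sum()/max(s.sum(),1e-6)).round(2)))
    return out
E
python3 - <<'E'
from h import *
for n,us,a,b in(('w4.npz',(250,268),162,186),('w2.npz',(339,351),160,182)):
    c=load(n); t=tips(c,us,a,b,5); h=len(t)//2
    for x,y in zip(t[:h],t[h:]): print(x[1:],y[1:])
E
```

```text
(162, np.float64(0.0), np.float64(0.0)) (162, np.float64(0.0), np.float64(0.0))
(163, np.float64(0.0), np.float64(0.0)) (163, np.float64(0.0), np.float64(0.0))
(164, np.float64(0.0), np.float64(0.0)) (164, np.float64(0.0), np.float64(0.0))
(165, np.float64(0.0), np.float64(0.0)) (165, np.float64(0.0), np.float64(0.0))
(166, np.float64(0.0), np.float64(0.0)) (166, np.float64(0.0), np.float64(0.0))
(167, np.float64(12.0), np.float64(250.0)) (167, np.float64(15.0), np.float64(267.23))
(168, np.float64(36.0), np.float64(250.08)) (168, np.float64(46.0), np.float64(267.37))
(169, np.float64(54.0), np.float64(250.01)) (169, np.float64(60.0), np.float64(267.39))
(170, np.float64(84.0), np.float64(249.99)) (170, np.float64(74.0), np.float64(267.34))
(171, np.float64(106.0), np.float64(250.08)) (171, np.float64(102.0), np.float64(267.23))
(172, np.float64(122.0), np.float64(250.1)) (172, np.float64(124.0), np.float64(267.27))
(173, np.float64(140.0), np.float64(250.15)) (173, np.float64(150.0), np.float64(267.35))
(174, np.float64(159.0), np.float64(250.22)) (174, np.float64(163.0), np.float64
[... 2151 characters left out ...]
4(169.0), np.float64(352.56))
(174, np.float64(423.0), np.float64(340.52)) (174, np.float64(2.0), np.float64(352.0))
(175, np.float64(500.0), np.float64(340.89)) (175, np.float64(0.0), np.float64(0.0))
(176, np.float64(550.0), np.float64(341.13)) (176, np.float64(0.0), np.float64(0.0))
(177, np.float64(602.0), np.float64(341.63)) (177, np.float64(0.0), np.float64(0.0))
(178, np.float64(454.0), np.float64(341.66)) (178, np.float64(0.0), np.float64(0.0))
(179, np.float64(83.0), np.float64(340.68)) (179, np.float64(0.0), np.float64(0.0))
(180, np.float64(0.0), np.float64(0.0)) (180, np.float64(0.0), np.float64(0.0))
(181, np.float64(0.0), np.float64(0.0)) (181, np.float64(0.0), np.float64(0.0))
```

Run:
```python
from h import *
c=load('w4.npz'); T=c['T'];p=c['p']
R=onz(c,(250.0,166.7),.0198);L=onz(c,(267.33,166.7),.0198)
print('R',R,'L',L,'gap',np.hypot(*(L-R)[:2]),'in tool',T.T@(R-p),T.T@(L-p))
d=(L-R)[:2]; print('yaw of gap',np.degrees(np.arctan2(d[1],d[0])))
k=onz(c,(302,207.2),.117); print('knob',k, 'tool',T.T@(k-p),'held tool',T.T@(np.array([.5379,.417,.117])-p))
# knob top in dark mask
g=c['bgr'].max(2); m=(g<45).astype(np.uint8); m[:, :290]=0; m[225:]=0; m[:198]=0;m[:,318:]=0
ct=max(cv2.findContours(m,0,1)[0],key=cv2.contourArea); print(cv2.minEnclosingCircle(ct),cv2.boundingRect(ct))
c2=load('w2.npz'); print([onz(c2,u,.0198) for u in((337.5,167.3),(348.9,161.6))])
# plate corners edge: Hough-free: gray plate row profile
g=cv2.cvtColor(c['bgr'],6).astype(int)
print('row profile col 280',[(v,g[v,280]) for v in range(122,140)])
```

```text
R [0.53328731 0.37603818 0.0198    ] L [0.52943896 0.39331105 0.0198    ] gap 0.017696381006866876 in tool [ 0.01911823 -0.00963286  0.11554319] [0.01911689 0.00806352 0.11554356]
yaw of gap 102.5601944484917
knob [0.53255486 0.41553868 0.117     ] tool [0.01124098 0.02908302 0.01834393] held tool [0.00570595 0.02934657 0.01834389]
((301.1071472167969, 206.5408172607422), 9.011872291564941) (293, 198, 18, 18)
[array([0.53209817, 0.37579966, 0.0198    ]), array([0.52823083, 0.39268668, 0.0198    ])]
row profile col 280 [(122, np.int64(227)), (123, np.int64(228)), (124, np.int64(227)), (125, np.int64(228)), (126, np.int64(227)), (127, np.int64(200)), (128, np.int64(153)), (129, np.int64(156)), (130, np.int64(172)), (131, np.int64(181)), (132, np.int64(184)), (133, np.int64(183)), (134, np.int64(183)), (135, np.int64(184)), (136, np.int64(183)), (137, np.int64(184)), (138, np.int64(183)), (139, np.int64(184))]
```

Run:
```python
from h import *
c=load('w4.npz'); T=c['T'];p=c['p']
f=lambda n,u,v,z:print(n,(T.T@(onz(c,(u,v),z)-p)).round(4), onz(c,(u,v),z).round(4))
f('front edge',280,127.3,.01); f('left edge',140+396/2.5,110+80/2.5,.01)
f('screw',140+375/2.5,110+67/2.5,.011); f('screwR',140+17/2.5,110+71/2.5,.011)
f('lens',254.8,192.8,.083); f('lens',254.8,192.8,.078); f('knob',301.5,206.7,.117)
f('post',140+41/2.5,110+212/2.5,.1)
f('armaxis near post',140+80/2.5,110+210/2.5,.083)
```

```text
front edge [0.0578 0.0209 0.1253] [0.4889 0.3974 0.01  ]
left edge [0.043  0.0402 0.1253] [0.4992 0.4195 0.01  ]
screw [0.0484 0.0312 0.1243] [0.4958 0.4096 0.011 ]
screwR [ 0.0468 -0.1153  0.1243] [0.5293 0.2669 0.011 ]
lens [ 0.011  -0.004   0.0523] [0.54   0.3833 0.083 ]
lens [ 0.0094 -0.0041  0.0573] [0.5415 0.3836 0.078 ]
knob [0.0116 0.0287 0.0183] [0.5323 0.4151 0.117 ]
post [ 0.0148 -0.0774  0.0353] [0.5523 0.3108 0.1   ]
armaxis near post [ 0.01   -0.0712  0.0523] [0.5556 0.3179 0.083 ]
```

Emit:
{"op": "play_rows", "data": {
  "steps": [1, 0, 0, -0.36, 0.99, 1, 0, 0, -0.36, 0.99, 1, 0, 0, -0.36, 0.99, 1, 0, 0, -0.36, 0.99, 1, 0, 0, -0.36, 0.99, 1, 0, 0, -0.36, 0.99, 1, 0, -0.7, 0, 0, 1, 0, -1, 0, 0, 1, 0, -1, 0, 0, 1, 0, -1, 0, 0]
}}

```text
time: 10.4
position: [0.5088, 0.2854, 0.2001]
tool_rot: [0.186, 0.983, 0.0, 0.0]
ft_force: [-0.2, 0.3, 0.2]
grip_width: 0.087
grip_force: 0.0
```

Run:
```python
from h import *
plan([.563,.1227,.1465],68.4,6)
```

```text
shift/0.03 total [-3.664 -4.388  1.789] per row [-0.611 -0.731  0.298] yaw 68.56 twist total/0.1 0.027 shift in final yaw [-3.676 -4.378  1.788]
```

Emit:
{"op": "play_rows", "data": {
  "steps": [1, -0.73, -0.88, 0, 0, 1, -0.73, -0.88, 0, 0, 1, -0.73, -0.88, 0, 0, 1, -0.73, -0.88, 0.5, 0, 1, -0.73, -0.88, 0.7, 0, 1, 0, 0, 0.6, 0, 1, 0, 0, 0, 0, 1, 0, 0, 0, 0, 1, 0, 0, 0, 0, 1, 0, 0, 0, 0]
}}

```text
time: 11.4
position: [0.5631, 0.124, 0.1469]
tool_rot: [0.186, 0.983, 0.0, 0.001]
ft_force: [-2.1, 0.4, -0.1]
grip_width: 0.087
grip_force: 0.0
```

Run:
```python
from h import *
o=robot.get_obs(); T=tool(o); print(o['position'],T.round(4)[:2,1])
c=grab('wrist')
np.savez('w5.npz',**{k:c[k] for k in('R','t','K','bgr')},p=o['position'],T=T)
cv2.imwrite('pics/w5.png',cv2.resize(c['bgr'][0:260,110:400],None,fx=2.3,fy=2.3,interpolation=cv2.INTER_CUBIC))
```

```text
[0.56305159 0.12402098 0.14693063] [0.3648 0.9311]
```

View pics/w5.png

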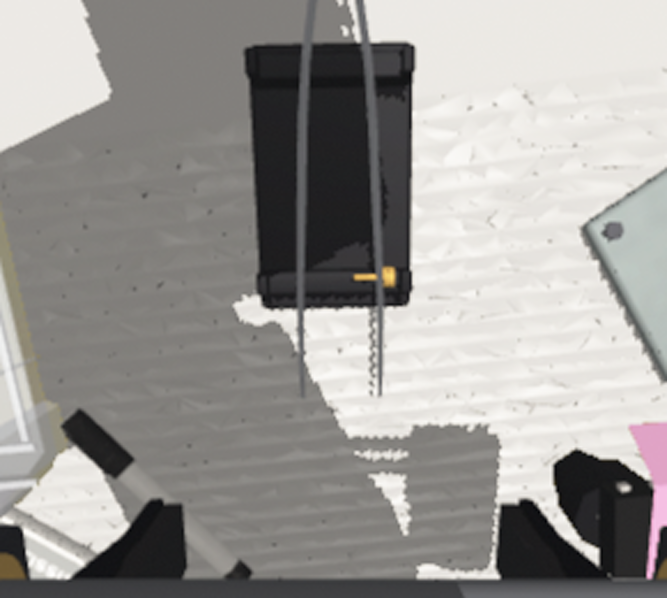

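```bash
cat >> h.py <<'E'
def blade(c,u0,v0,v1,w=5):
    g=cv2.cvtColor(c['bgr'],cv2.COLOR_BGR2GRAY).astype(float); out=[]
    for v in range(v0,v1):
        k=np.arange(int(round(u0))-w,int(round(u0))+w+1); s=g[v,k]; bg=np.minimum(np.median(s[:4]),np.median(s[-4:])); d=np.clip(bg-6-s,0,None)
        out.append((v,round((d*k).sum()/max(d.sum(),1e-6),2),round(d.sum())))
    return out
E
python3 - <<'E'
from h import *
c=load('w5.npz')
g=cv2.cvtColor(c['bgr'],6)
a=blade(c,241.3,136,175,4);b=blade(c,275.2,136,175,3)
for x,y in zip(a,b):
    if x[0]%3==0 or x[0]>166: print(x,y)
for v in(160,168,170,171,172,173,174): print(v,g[v,236:248],g[v,268:282])
E
```

```text
(138, np.float64(240.31), 215) (138, np.float64(275.0), 20)
(141, np.float64(240.27), 192) (141, np.float64(274.98), 128)
(144, np.float64(240.33), 187) (144, np.float64(274.61), 38)
(147, np.float64(240.46), 212) (147, np.float64(274.91), 54)
(150, np.float64(239.83), 86) (150, np.float64(275.0), 24)
(153, np.float64(241.0), 4) (153, np.float64(274.68), 42)
(156, np.float64(240.58), 30) (156, np.float64(274.75), 89)
(159, np.float64(240.62), 24) (159, np.float64(274.94), 26)
(162, np.float64(240.88), 40) (162, np.float64(274.89), 61)
(165, np.float64(240.97), 59) (165, np.float64(274.82), 109)
(167, np.float64(241.03), 36) (167, np.float64(275.0), 56)
(168, np.float64(241.06), 32) (168, np.float64(274.86), 70)
(169, np.float64(241.15), 20) (169, np.float64(274.79), 93)
(170, np.float64(241.24), 21) (170, np.float64(274.82), 91)
(171, np.float64(241.06), 18) (171, np.float64(274.76), 72)
(172, np.float64(241.3), 15) (172, np.float64(274.53), 15)
(173, np.float64(0.0), 0) (173, np.float64(0.0), 0)
(174, np.float64(0.0), 0) (174, np.float64(0.0), 0)
160 [127 127 126 123 110 103 119 127 207 232 234 238] [230 233 182 129 184 211 156 104 191 237 242 242 241 241]
168 [127 128 126 126 115 100 113 127 130 130 129 128] [235 237 238 223 211 233 179 129 225 242 237 242 245 246]
170 [127 126 124 126 119 103 114 130 132 128 128 129] [245 246 202 142 230 245 185 127 225 242 239 238 239 239]
171 [129 127 126 121 116 104 115 129 130 130 132 133] [242 241 221 162 220 237 174 136 217 232 231 229 228 228]
172 [130 129 129 124 122 110 116 129 132 134 135 135] [232 231 229 209 219 227 193 192 221 228 229 230 230 229]
173 [134 132 132 133 132 127 128 134 136 137 136 136] [228 228 228 228 228 228 222 224 229 231 232 232 231 231]
174 [137 135 133 132 134 132 132 132 132 132 132 131] [228 228 228 228 228 228 228 229 232 234 234 234 233 233]
```

Run:
```python
from h import *
c=load('w5.npz');T=c['T'];p=c['p']
g=cv2.cvtColor(c['bgr'],6)
tf=lambda u,v,z:T.T@(onz(c,(u,v),z)-p)
print('tips',tf(241.1,172.3,.0325),tf(274.82,172.2,.0325))
# blade centres over the rest: gray band on black
pts=[]
for v in list(range(50,110,6))+[3,6,9,12]:
    row=g[v].astype(float); o=[]
    for u0 in((241,272) if v>20 else (245,267)):
        k=np.arange(u0-7,u0+8); s=row[k]; d=np.clip(s-np.median(s)-8,0,None) if v>20 else np.clip(np.median(s)-8-s,0,None); o.append((d*k).sum()/max(d.sum(),1e-6))
    A=tf(o[0],v,.0375);B=tf(o[1],v,.0375); pts.append(((A+B)/2)[:2]); print(v,np.round(o,1),((A+B)/2)[:2].round(4),'w',(B[1]-A[1]).round(4))
```

```text
tips [ 0.0125556  -0.01878302  0.11441245] [0.01265517 0.0157135  0.11442356]
50 [241.  271.4] [ 0.1254 -0.003 ] w 0.027
56 [241.  271.9] [ 0.1205 -0.0028] w 0.0277
62 [240.9 272.3] [ 0.1156 -0.0028] w 0.0283
68 [240.9 272.3] [ 0.1106 -0.0028] w 0.0284
74 [240.7 272.5] [ 0.1055 -0.0027] w 0.0289
80 [240.7 273.2] [ 0.1004 -0.0024] w 0.0298
86 [240.7 273.5] [ 0.0952 -0.0023] w 0.0302
92 [240.5 273.7] [ 0.09   -0.0023] w 0.0308
98 [240.3 273.5] [ 0.0847 -0.0025] w 0.0309
104 [240.4 273.9] [ 0.0794 -0.0023] w 0.0314
3 [245.1 264.5] [ 0.1618 -0.0042] w 0.0165
6 [244.6 264.3] [ 0.1596 -0.0045] w 0.0169
9 [244.4 264.4] [ 0.1573 -0.0045] w 0.0172
12 [244.  265.8] [ 0.155  -0.0041] w 0.0188
```

Emit:
{"op": "play_rows", "data": {
  "steps": [1, 0, 0, 0, -0.16, 1, 0.905, -0.01, 0.5, 0, 1, 0.905, -0.01, 0.5, 0, 1, 0.905, -0.01, 0.5, 0, 1, 0.905, -0.01, 0.5, 0, 1, 0, 0, 0.6, 0, 1, 0, 0, 0.6, 0, 1, 0, 0, 0.6, 0, 1, 0, 0, 0.61, 0, 1, 0, 0, 0, 0],
  "grip_force": 3
}}

```text
time: 12.45
position: [0.4611, 0.1604, 0.0125]
tool_rot: [0.178, 0.984, -0.0, -0.0]
ft_force: [-1.5, 0.3, 0.6]
grip_width: 0.0869
grip_force: 0.0
```

Emit:
{"op": "play_rows", "data": {
  "steps": [0, 0, 0, 0, 0, -0.1, 0, 0, 0, 0, -0.2, 0, 0, 0, 0, -0.3, 0, 0, 0, 0, -0.4, 0, 0, 0, 0, -0.4, 0, 0, 0, 0, -0.4, 0, 0, 0, 0, -0.4, 0, 0, 0, 0, -0.4, 0, 0, 0, 0, -0.4, 0, 0, 0, 0]
}}

```text
time: 13.45
position: [0.461, 0.1604, 0.0138]
tool_rot: [0.178, 0.984, 0.0, 0.0]
ft_force: [1.1, 0.8, 0.7]
grip_width: 0.0325
grip_force: 3.0
```

Run:
```python
from h import *
o=robot.get_obs(); T=tool(o); print(o['position'],T[:2,1],o['ft_force'],o['grip_width'],o['grip_force']); np.savez('g.npz',p=o['position'],T=T)
```

```text
[0.46096162 0.16041778 0.01380023] [0.35113778 0.93632379] [1.10557561 0.75351686 0.65182748] 0.03253553304069269 3.005525917833438
```

Emit:
{"op": "play_rows", "data": {
  "steps": [-0.1, 0, 0, 0, 0, 0.3, 0, 0, 0, 0, 1, 0, 0, 0, 0, 1, 0, 0, -0.6, 0, 1, 0, 0, -0.6, 0, 1, -0.6, 0, -0.8, 0, 1, -1, 0, -0.8, 0, 1, -1, 0, -0.8, 0, 1, -1, 0, -0.8, 0, 1, 0, 0, 0, 0]
}}

```text
time: 14.45
position: [0.5635, 0.1217, 0.1476]
tool_rot: [0.178, 0.984, -0.0, 0.001]
ft_force: [1.2, 1.5, -0.8]
grip_width: 0.0867
grip_force: 0.0
```

Run:
```python
from h import *
o=robot.get_obs(); T=tool(o);p=o['position']; print(p,T[:2,1],o['ft_force'])
c=grab('wrist')
np.savez('w6.npz',**{k:c[k] for k in('R','t','K','bgr')},p=p,T=T)
tf=lambda u,v,z:T.T@(onz(c,(u,v),z)-p)
G=np.load('g.npz'); print('grip pose in tool frame',T.T@(G['p']-p))
uv=[proj(c,p+T@np.array([.0126,y,p[2]-.0325])) for y in(-.017,.017)]; print(uv)
g=cv2.cvtColor(c['bgr'],6)
for q in uv:
    u=int(q[0]); print(u-7)
    for v in range(int(q[1])-14,int(q[1])+9,2): print(v,g[v,u-7:u+9])
for v in range(40,110,6):
    row=g[v].astype(float); o=[]
    for u0 in(241,272):
        k=np.arange(u0-7,u0+10); s=row[k]; d=np.clip(s-np.median(s)-8,0,None); o.append((d*k).sum()/max(d.sum(),1e-6))
    A=tf(o[0],v,.0375);B=tf(o[1],v,.0375); print(v,np.round(o,1),((A+B)/2)[:2].round(4),'w',(B[1]-A[1]).round(4))
```

```text
[0.56348216 0.12167129 0.14762402] [0.35028711 0.93664238] [ 1.15970449  1.4766962  -0.77652286]
grip pose in tool frame [0.10976678 0.00037804 0.13368497]
[array([242.8976745 , 172.11923197]), array([276.04965737, 172.11530937])]
235
158 [128 128 127 119 107 106 120 127 127 205 230 230 230 232 235 237]
160 [131 131 132 123 108 107 124 129 129 171 222 234 238 241 243 242]
162 [134 135 136 124 105 103 127 137 138 138 184 235 246 245 245 246]
164 [138 138 137 127 106 102 125 135 135 134 135 216 238 237 228 229]
166 [127 126 126 122 105 102 120 128 127 127 128 129 129 129 195 227]
168 [128 128 129 125 108 103 121 129 130 131 132 132 129 127 167 220]
170 [131 130 129 129 115 114 128 134 135 134 132 131 131 133 134 180]
172 [138 139 138 137 137 136 136 137 136 134 135 135 136 134 135 134]
174 [129 128 129 128 128 128 127 127 126 126 127 126 126 127 127 126]
176 [126 127 126 127 128 130 132 131 129 128 126 126 126 127 129 132]
178 [128 127 119 124 131 134 136 136 134 132 129 121 132 142 143 143]
180 [128 123 129 135 137 138 140 140 138 139 144 143 144 142 141 139]
269
158 [229 179 171 177 
[... 646 characters left out ...]
239 240 240 240 239 239 239 239]
178 [239 238 240 234 234 237 236 235 234 234 234 233 233 232 231 231]
180 [226 227 227 227 227 227 227 230 228 227 226 226 227 230 231 231]
40 [244.5 273.9] [ 0.1335 -0.0004] w 0.026
46 [243.9 274.2] [ 0.1287 -0.0005] w 0.0269
52 [243.5 274.4] [ 0.1239 -0.0006] w 0.0276
58 [243.2 274.4] [ 0.119  -0.0008] w 0.0281
64 [242.9 274.4] [ 0.114  -0.0009] w 0.0285
70 [242.7 274.5] [ 0.109  -0.0009] w 0.029
76 [242.3 275. ] [ 0.1039 -0.0009] w 0.0299
82 [242.  275.1] [ 0.0988 -0.001 ] w 0.0304
88 [241.7 274.5] [ 0.0936 -0.0014] w 0.0303
94 [241.4 275.2] [ 0.0883 -0.0012] w 0.0314
100 [241.2 274.4] [ 0.083  -0.0017] w 0.0311
106 [240.8 274.5] [ 0.0776 -0.0018] w 0.0318
```

Emit:
{"op": "play_rows", "data": {
  "steps": [1, 0, 0, 0, 0.2, 1, 0.915, -0.015, 0.5, 0, 1, 0.915, -0.015, 0.5, 0, 1, 0.915, -0.015, 0.5, 0, 1, 0.915, -0.015, 0.5, 0, 1, 0, 0, 0.6, 0, 1, 0, 0, 0.6, 0, 1, 0, 0, 0.6, 0, 0.3, 0, 0, 0.65, 0, 0, 0, 0, 0, 0],
  "grip_force": 20
}}

```text
time: 15.5
position: [0.457, 0.1613, 0.0101]
tool_rot: [0.189, 0.982, -0.001, -0.003]
ft_force: [-1.1, 0.2, -0.2]
grip_width: 0.0777
grip_force: 0.0
```

Emit:
{"op": "play_rows", "data": {
  "steps": [-0.1, 0, 0, 0, 0, -0.2, 0, 0, 0, 0, -0.25, 0, 0, 0, 0, -0.3, 0, 0, 0, 0, -0.35, 0, 0, 0, 0, -0.4, 0, 0, 0, 0, -0.43, 0, 0, 0, 0, -0.43, 0, 0, 0, 0, -0.43, 0, 0, 0, 0, -0.43, 0, 0, 0, 0]
}}

```text
time: 16.5
position: [0.4596, 0.1614, 0.0125]
tool_rot: [0.188, 0.982, 0.0, 0.0]
ft_force: [-0.4, -0.8, 5.4]
grip_width: 0.025
grip_force: 9.3
```

Run:
```python
from h import *
o=robot.get_obs(); T=tool(o);p=o['position']; print(p,T[:2,1],o['ft_force'],o['grip_width'],o['grip_force'])
c=load('w4.npz'); t=c['p']+c['T']@np.array([.1153,.0005,0]); print('gauge TCP target',t)
w=load('w6.npz'); print('x from w6 tips', (w['T'].T@(p-w['p'])))
```

```text
[0.45960662 0.16139017 0.01253003] [0.3698532  0.92909014] [-0.39076153 -0.77078517  5.36198685] 0.02504452406382601 9.256737772375345
gauge TCP target [0.43720606 0.36500288 0.13534415]
x from w6 tips [0.11137815 0.00081417 0.13495314]
```

Emit:
{"op": "play_rows", "data": {
  "steps": [-0.43, 0, 0, -0.2, 0, -0.43, 0, 0, -0.3, 0, -0.43, 0, 0, -0.5, 0, -0.43, 0, 0, -0.8, 0, -0.43, 0, 0, -0.8, 0, -0.43, 0, 0, -0.8, 0, -0.43, 0, 0, -0.8, 0, -0.43, 0, 0, -0.5, 0, -0.43, 0, 0, -0.3, 0, -0.43, 0, 0, 0, 0]
}}

```text
time: 17.5
position: [0.4598, 0.1615, 0.1635]
tool_rot: [0.188, 0.982, 0.0, 0.001]
ft_force: [-1.2, 0.3, -0.5]
grip_width: 0.0247
grip_force: 7.3
```

Run:
```python
from h import *
for i in range(4):
    o=robot.get_obs(); T=tool(o);p=o['position']; print(p,T[:2,1],o['ft_force'],o['grip_width'],o['grip_force'],o['time'])
    c=grab('top')
print(o['q'])
tip=p+T@np.array([-.096,0,-.019]); uv=proj(c,tip); u,v=uv.astype(int); print(uv)
cv2.imwrite('pics/t1.png',cv2.resize(c['bgr'][v-20:v+55,u-50:u+50],(800,600),interpolation=cv2.INTER_CUBIC))
```

```text
[0.45978153 0.16150033 0.16348499] [0.36973306 0.92913721] [-1.19451776  0.26077565 -0.53178645] 0.0246919674852434 7.347884515766054 17.5
[0.45917069 0.16139428 0.16255011] [0.36977868 0.92911982] [-0.09196829 -0.22766157  0.0506505 ] 0.024808098910490507 7.348002819344401 17.55
[0.45875079 0.16132735 0.16195335] [0.36979775 0.92911219] [-0.39029128 -0.70742389 -0.50921546] 0.025199548866068025 7.347816440742463 17.6
[0.45851201 0.16128352 0.16153569] [0.36983717 0.92909617] [ 0.31543121  0.22762878 -0.32554184] 0.025210700610267853 7.347995743621141 17.65
[ 1.07830943e-01  4.36286296e-01  1.83679058e+00  3.19503661e-06
  8.70404055e-01 -1.08413280e+00]
[270.11450898 169.87088112]
```

View pics/t1.png

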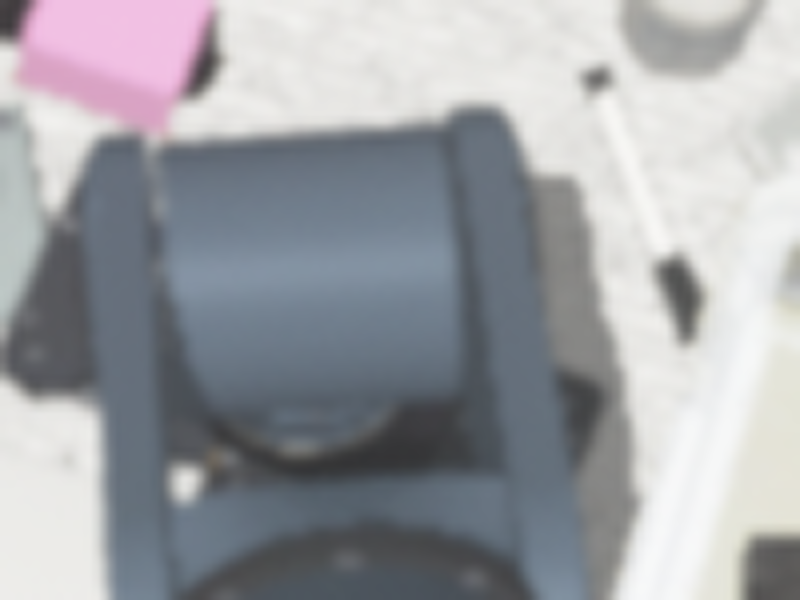

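Emit:
{"op": "play_rows", "data": {
  "steps": [-0.43, 0, 0, -0.8, -1, -0.43, 0, 0, -1, -1, -0.43, 0, 0, -1, -1, -0.43, 0, 0, -1, -1, -0.43, 0, 0, -1, -1, -0.43, 0, 0, -1, -0.98, -0.43, 0, 0.8, -0.6, 0, -0.43, 0, 1, -0.3, 0, -0.43, -0.1, 1, -0.3, 0, -0.43, -0.1, 1, -0.3, 0]
}}

```text
time: 18.7
position: [0.4397, 0.2748, 0.3805]
tool_rot: [-0.109, 0.994, -0.0, -0.001]
ft_force: [1.8, -1.0, -0.4]
grip_width: 0.0248
grip_force: 7.3
```

Emit:
{"op": "play_rows", "data": {
  "steps": [-0.43, -0.1, 1, 0, 0, -0.43, -0.1, 1, 0, 0, -0.43, -0.1, 1, 0, 0, -0.43, -0.1, 1, 0, 0, -0.43, 0, 1, 0, 0, -0.43, 0, 1, 0, 0, -0.43, 0, 0.6, 0, 0, -0.43, 0, 0.3, 0, 0, -0.43, 0, 0, 0, 0, -0.43, 0, 0, 0, 0]
}}

```text
time: 19.7
position: [0.4073, 0.4777, 0.3809]
tool_rot: [-0.109, 0.994, -0.001, -0.0]
ft_force: [-0.2, -0.1, 0.6]
grip_width: 0.0251
grip_force: 7.3
```

Run:
```python
from h import *
o=robot.get_obs(); T=tool(o);p=o['position']; print(p,T[:2,1],o['q'].round(2),o['grip_width'],o['grip_force'],o['time'])
c=grab('scene'); np.savez('s1.npz',**{k:c[k] for k in('R','t','K','bgr')},p=p,T=T)
tip=p+T@np.array([-.097,0,-.019]); uv=proj(c,tip); u,v=uv.astype(int); print(uv,[proj(c,p+T@np.array([-.097,y,-.019])) for y in(-.01,.01)],proj(c,p+T@np.array([-.03,0,-.019])))
cv2.imwrite('pics/s1.png',cv2.resize(c['bgr'][v-30:v+30,u-40:u+40],(800,600),interpolation=cv2.INTER_NEAREST))
```

```text
[0.40729807 0.47766835 0.38088821] [-0.21688501  0.9761963 ] [ 0.69  0.4   1.2  -0.    1.53 -1.1 ] 0.025132410106858818 7.348030200228095 19.7
[324.48788389 213.99508882] [array([321.02631304, 210.65865691]), array([327.98880165, 217.36944521])] [347.65321481 196.50093789]
```

View pics/s1.png

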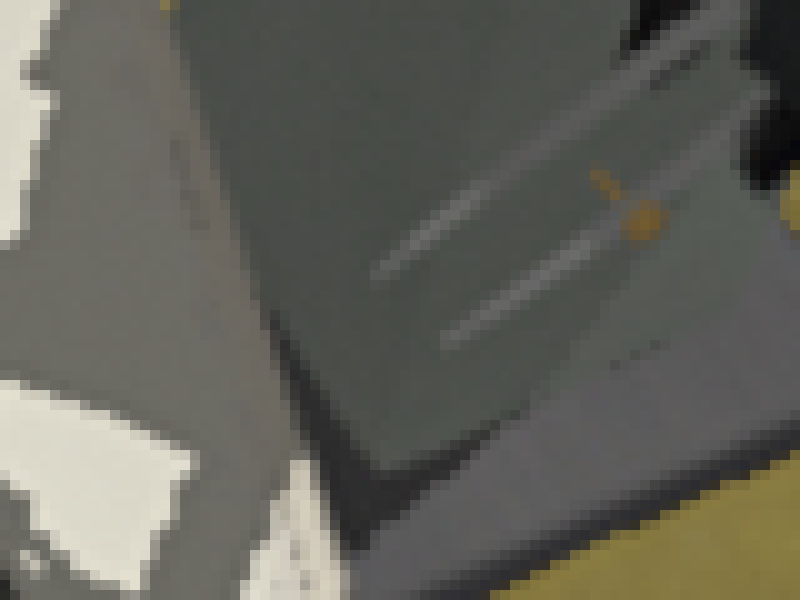

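```bash
cat > gap.py <<'E'
from h import *
def meas(c,p,T,ys,thr=6,show=True,sgn=1):
    g=cv2.cvtColor(c['bgr'],cv2.COLOR_BGR2GRAY).astype(np.float32); res=[]
    P0=p+T@np.array([0,0,-.019]); 
    for y0 in ys:
        pts=[]
        for x in np.arange(-.105,-.058,.0015):
            yy=np.arange(y0-.007,y0+.007,.0005)
            uv=np.array([proj(c,P0+T@np.array([x,y,0])) for y in yy],np.float32)
            s=cv2.remap(g,uv[:,:1],uv[:,1:],cv2.INTER_LINEAR).ravel()
            d=sgn*(s-np.interp(yy,[yy[0],yy[-1]],[s[:4].mean(),s[-4:].mean()])); i=d.argmax(); 
            w=np.where(abs(yy-yy[i])<.004,np.clip(d-2,0,None),0)
            pts.append((x,(w*yy).sum()/max(w.sum(),1e-6),d.max()))
        pts=np.array(pts); ok=pts[:,2]>thr; k=np.polyfit(pts[ok,0],pts[ok,1],1); r=pts[ok,1]-np.polyval(k,pts[ok,0])
        ok2=np.where(ok)[0][abs(r)<.0012]; k=np.polyfit(pts[ok2,0],pts[ok2,1],1)
        res.append(np.polyval(k,-.097)); 
        if show: print('peak along x',np.c_[pts[:10,0]*1e3,pts[:10,1]*1e3,pts[:10,2]].round(1).tolist()); print('y tip',res[-1],'slope',k[0],'std',(pts[ok2,1]-np.polyval(k,pts[ok2,0])).std(),len(ok2))
    print('gap',res[1]-res[0],'mid',(res[0]+res[1])/2); return res
if __name__=='__main__':
    c=load('s1.npz'); meas(c,c['p'],c['T'],(-.0105,.0105))
E
python3 gap.py
```

```text
peak along x [[-105.0, 0.0, 0.9], [-103.5, 0.0, 0.3], [-102.0, 0.0, 0.3], [-100.5, 0.0, 0.3], [-99.0, 0.0, 1.0], [-97.5, -10.1, 5.4], [-96.0, -10.6, 12.6], [-94.5, -10.6, 14.6], [-93.0, -10.9, 19.0], [-91.5, -10.8, 20.4]]
y tip -0.010806741382184713 slope -0.03476958085699318 std 0.00020015063475169404 26
peak along x [[-105.0, 0.0, 2.0], [-103.5, 0.0, 1.5], [-102.0, 0.0, 0.8], [-100.5, 0.0, 0.4], [-99.0, 0.0, 1.3], [-97.5, 9.8, 5.8], [-96.0, 9.2, 12.1], [-94.5, 9.0, 15.9], [-93.0, 9.2, 19.3], [-91.5, 9.4, 16.3]]
y tip 0.00908639444381958 slope 0.04719070528549942 std 8.036058367185031e-05 26
gap 0.019893135826004292 mid -0.0008601734691825666
```

Emit:
{"op": "play_rows", "data": {
  "steps": [-0.456, 0, 0, 0, 0, -0.456, 0, 0, 0, 0, -0.456, 0, 0, 0, 0, -0.456, 0, 0, 0, 0, -0.456, 0, 0, 0, 0, -0.456, 0, 0, 0, 0, -0.456, 0, 0, 0, 0, -0.456, 0, 0, 0, 0, -0.456, 0, 0, 0, 0, -0.456, 0, 0, 0, 0]
}}

```text
time: 20.75
position: [0.407, 0.4786, 0.3812]
tool_rot: [-0.109, 0.994, 0.0, -0.0]
ft_force: [0.2, -0.3, -0.7]
grip_width: 0.0241
grip_force: 8.3
```

Run:
```python
from gap import *
o=robot.get_obs(); T=tool(o);p=o['position']; print(p,T[:2,1],o['grip_width'],o['grip_force'],o['time'])
c=grab('scene'); meas(c,p,T,(-.0095,.0085))
```

```text
[0.40702413 0.47864376 0.38124349] [-0.21748516  0.97606363] 0.02410323881543596 8.269502862822264 20.75
peak along x [[-105.0, 0.0, 0.7], [-103.5, 0.0, 0.4], [-102.0, 0.0, 0.3], [-100.5, 0.0, 0.1], [-99.0, 0.0, 1.1], [-97.5, -8.5, 6.6], [-96.0, -9.3, 14.5], [-94.5, -9.8, 16.3], [-93.0, -9.7, 18.2], [-91.5, -10.0, 17.3]]
y tip -0.009461132880101135 slope -0.04895107977934549 std 0.0002275212867519521 27
peak along x [[-105.0, 10.8, 2.5], [-103.5, 11.0, 2.0], [-102.0, 0.0, 1.1], [-100.5, 0.0, 0.8], [-99.0, 0.0, 1.1], [-97.5, 8.6, 4.5], [-96.0, 7.9, 9.9], [-94.5, 7.8, 14.0], [-93.0, 8.0, 13.1], [-91.5, 8.1, 13.7]]
y tip 0.007932753925152263 slope 0.05066633239456981 std 0.0001428098902046721 26
gap 0.017393886805253396 mid -0.000764189477474436
```

Run:
```python
from h import *
c=grab('scene'); c['bgr']=cv2.imread('pics/scene0.png')
w=load('w4.npz'); T=w['T'];p=w['p']
b=c['bgr'].astype(np.float32); r=np.clip(b[...,2]-b[...,:2].mean(2)-12,0,None)
# sample redness in stand-aligned tool frame: across y for several x back from point
for y0 in(-.0091,.0086):
    for dx in np.arange(-.016,.004,.002):
        yy=np.arange(y0-.006,y0+.006,.0005); uv=np.array([proj(c,p+T@np.array([.0195+dx,y,p[2]-.0198])) for y in yy],np.float32)
        s=cv2.remap(r,uv[:,:1],uv[:,1:],cv2.INTER_LINEAR).ravel(); print(round(dx*1e3,1),s.sum().round(),((s*yy).sum()/max(s.sum(),1e-6)*1e3).round(2),end=' | ')
    print()
t=w['p']+w['T']@np.array([.0195+.0974,.0005,0]); print('target',t)
plan([t[0]-.07*.976,t[1]-.07*.2175,.06],102.56,1)
```

```text
-16.0 539.0 -9.03 | -14.0 900.0 -8.97 | -12.0 1091.0 -9.1 | -10.0 1009.0 -9.01 | -8.0 836.0 -9.02 | -6.0 719.0 -9.0 | -4.0 545.0 -8.98 | -2.0 318.0 -8.65 | 0.0 128.0 -9.37 | 2.0 21.0 -9.81 | 
-16.0 640.0 9.8 | -14.0 774.0 9.33 | -12.0 966.0 8.91 | -10.0 977.0 8.79 | -8.0 773.0 8.65 | -6.0 559.0 9.08 | -4.0 453.0 8.81 | -2.0 429.0 8.82 | 0.0 278.0 8.66 | 2.0 80.0 8.41 | 
target [0.43564437 0.36465482 0.13534416]
shift/0.03 total [ 2.229 -3.916 10.708] per row [ 2.229 -3.916 10.708] yaw 102.56 twist total/0.1 0.0 shift in final yaw [ 2.229 -3.916 10.708]
```

Emit:
{"op": "play_rows", "data": {
  "steps": [-0.454, 0.56, -0.98, 0.5, 0, -0.454, 0.56, -0.98, 0.5, 0, -0.454, 0.56, -0.98, 0.5, 0, -0.454, 0.55, -0.98, 0.5, 0, -0.454, 0, 0, 1, 0, -0.454, 0, 0, 1, 0, -0.454, 0, 0, 1, 0, -0.454, 0, 0, 1, 0, -0.454, 0, 0, 1, 0, -0.454, 0, 0, 1, 0]
}}

```text
time: 21.85
position: [0.3678, 0.3495, 0.1405]
tool_rot: [-0.109, 0.994, 0.0, 0.001]
ft_force: [-0.9, -0.3, -0.2]
grip_width: 0.0241
grip_force: 8.2
```

Emit:
{"op": "play_rows", "data": {
  "steps": [-0.454, 0, 0, 0.9, 0, -0.454, 0, 0, 0.7, 0, -0.454, 0, 0, 0.5, 0, -0.454, 0, 0, 0.3, 0, -0.454, 0, 0, 0.2, 0, -0.454, 0, 0, 0.1, 0, -0.454, 0, 0, 0, 0, -0.454, 0, 0, 0, 0, -0.454, 0, 0, 0, 0, -0.454, 0, 0, 0, 0]
}}

```text
time: 22.85
position: [0.3676, 0.3494, 0.0607]
tool_rot: [-0.109, 0.994, 0.0, 0.0]
ft_force: [-0.2, -0.5, -1.3]
grip_width: 0.0238
grip_force: 8.2
```

Run:
```python
from h import *
o=robot.get_obs(); print(o['position'],o['grip_width'],o['grip_force'],o['ft_force'],o['time'],o['q'].round(3))
plan([.43564,.36465,.012],102.56,1)
```

```text
[0.36758363 0.34944618 0.06072211] 0.023845743409944976 8.195247470866889 [-0.20437646 -0.54569127 -1.27424963] 22.85 [ 0.539  0.636  1.858 -0.     0.647 -1.251]
shift/0.03 total [-2.323e+00  1.000e-03  1.626e+00] per row [-2.323e+00  1.000e-03  1.626e+00] yaw 102.56 twist total/0.1 0.0 shift in final yaw [-2.324e+00  1.000e-03  1.624e+00]
```

Emit:
{"op": "play_rows", "data": {
  "steps": [-0.454, 0, 0, 0.4, 0, -0.454, 0, 0, 0.4, 0, -0.454, 0, 0, 0.4, 0, -0.454, 0, 0, 0.2, 0, -0.454, 0, 0, 0.15, 0, -0.454, 0, 0, 0, 0, -0.454, 0, 0, 0, 0, -0.454, 0, 0, 0, 0, -0.454, 0, 0, 0, 0, -0.454, 0, 0, 0, 0]
}}

```text
time: 23.85
position: [0.3675, 0.3494, 0.0141]
tool_rot: [-0.109, 0.994, 0.0, 0.0]
ft_force: [-0.4, -0.2, -0.4]
grip_width: 0.0239
grip_force: 8.2
```

Emit:
{"op": "play_rows", "data": {
  "steps": [-0.454, -0.2, 0, 0, 0, -0.454, -0.3, 0, 0, 0, -0.454, -0.35, 0, 0, 0, -0.454, -0.35, 0, 0, 0, -0.454, -0.35, 0, 0, 0, -0.454, -0.3, 0, 0, 0, -0.454, -0.2, 0, 0, 0, -0.454, -0.1, 0, 0, 0, -0.454, -0.05, 0, 0, 0, -0.454, 0, 0, 0, 0]
}}

```text
time: 24.85
position: [0.4315, 0.3635, 0.0137]
tool_rot: [-0.109, 0.994, -0.0, -0.0]
ft_force: [0.3, -0.7, -1.2]
grip_width: 0.024
grip_force: 8.2
```

Run:
```python
from h import *
for i in range(3):
    o=robot.get_obs(); print(o['position'],o['grip_width'],o['grip_force'],o['ft_force'],o['time']); c=grab('scene')
plan([.43564,.36465,.006],102.56,1)
```

```text
[0.43148329 0.3634898  0.01365365] 0.0239930869953544 8.195159921888262 [ 0.319201   -0.72825567 -1.15760839] 24.85
[0.4312431  0.36346197 0.01366071] 0.02400178546717275 8.195174338761717 [-0.25288099 -0.15739215  0.1659315 ] 24.9
[0.4311397  0.36346869 0.01368304] 0.0239017051216491 8.19519232492894 [0.21913187 0.53112444 0.10987482] 24.95
shift/0.03 total [-0.155  0.005  0.256] per row [-0.155  0.005  0.256] yaw 102.57 twist total/0.1 0.002 shift in final yaw [-0.155  0.005  0.256]
```

Emit:
{"op": "play_rows", "data": {
  "steps": [-0.454, -0.05, 0, 0, 0, -0.454, -0.05, 0, 0, 0, -0.454, -0.05, 0, 0, 0, -0.454, 0, 0, 0.05, 0, -0.454, 0, 0, 0.05, 0, -0.454, 0, 0, 0.05, 0, -0.454, 0, 0, 0.05, 0, -0.454, 0, 0, 0.05, 0, -0.454, 0, 0, 0, 0, -0.454, 0, 0, 0, 0]
}}

```text
time: 26.0
position: [0.4361, 0.3646, 0.0062]
tool_rot: [-0.109, 0.994, -0.0, -0.0]
ft_force: [0.5, 0.1, -0.8]
grip_width: 0.0239
grip_force: 8.2
```

Run:
```python
from gap import *
for i in range(2):
    o=robot.get_obs(); p=o['position'];T=tool(o); print(p,o['grip_width'],o['grip_force'],o['ft_force'],o['time']); c=grab('scene')
np.savez('s2.npz',**{k:c[k] for k in('R','t','K','bgr')},p=p,T=T)
t=p+T@np.array([-.0974,0,-.0185]); print('tip px',proj(c,t),[proj(c,t+T@np.array([0,y,0])) for y in(-.0088,.0088)])
b=c['bgr'].astype(np.float32); r=np.clip(b[...,2]-b[...,:2].mean(2)-12,0,None)
g=cv2.cvtColor(c['bgr'],6)
u,v=proj(c,t).astype(int); print(g[v-9:v+10,u-12:u+14]); print(r[v-9:v+10,u-12:u+14].astype(int))
```

```text
[0.43607091 0.36459727 0.00619288] 0.02394363956726075 8.195189551915973 [ 0.45654187  0.13855744 -0.79892349] 26.0
[0.43613296 0.36460448 0.00624115] 0.02374122812580509 8.195261587388813 [ 0.54709451  0.58086054 -0.76041836] 26.05
tip px [277.44085043 252.03042793] [array([275.51096843, 249.89165074]), array([279.38393012, 254.18383136])]
[[ 71 110 169 178 176 176 174 173 173 175 176 167 162 130 111 110 115 123
  102  52  58  98 107 106 105 105]
 [ 79 146 177 176 169 172 173 174 174 174 175 175 177 166 128 114 124 132
  119  66  49  96 106 106 105 105]
 [ 59 114 134 141 152 149 136 161 172 176 176 176 177 176 149 129 129 125
  117  72  51  95 107 105 104  99]
 [ 38  77 126 145 156 156 136 129 131 163 175 176 176 160 140 133 154 125
   82  46  46  86 104  99  92  90]
 [ 42  78 139 147 144 154 155 137 117 124 130 133 146 132 126 155 153  97
   44  29  35  75  90  90  88  93]
 [ 51  47 104 146 142 122 134 152 137 118 109 109 117 119 153 174 130  62
   29  28  33  76  97  92  98 104]
 [ 83  36  56 137 157 150 141 156 159 140 116 111 113 149 176 180 123  51
   19  24  70  95  95  82  86
[... 2192 characters left out ...]
 0  0  0  0  0  0  0  0  0
   0  0]
 [ 0  0  1 15  9  0  0  0  0  0  0  0  0  0  6  0  0  0  0  0  0  0  0  0
   0  0]
 [ 0  0  0  0  0  0  0  0  0  0  0  0  0 23 28  0  0  0  0  0  0  0  0  0
   0  0]
 [ 0  0  0  0  0  0  0  0  0  0  0 17 37 34  9  0  0  0  0  0  0  0  0  0
   0  0]
 [ 0  0  0  0  0  0  0  0  0  0  4 42 43 10  4  0  1  0  0  0  0  0  0  0
   0  0]
 [ 0  0  0  0  0  0  0  0  0 11 18 24  8  0  0  0  0  0  0  0  0  0  0  0
   0  0]
 [ 0  0  0  0  0  0  0  0  7 26 29  9  0  0  6  0  0  0  0  0  0  0  0  0
   0  0]
 [ 0  0  0  0  0  0  0  0  7 27 30  6  0  0  0  3  0  0  0  0  0  0  0  0
   0  0]
 [ 0  0  0  0  0  0  0  0  0  5  7  0  0  0  0  0  0  0  0  0  0  0  0  0
   0  0]]
```

Emit:
{"op": "play_rows", "data": {
  "steps": [-0.454, 0.012, 0, 0, 0, -0.454, 0, 0, 0, 0, -0.454, 0, 0, 0, 0, -0.454, 0, 0, 0, 0, -0.454, 0, 0, 0, 0, -0.454, 0, 0, 0, 0, -0.454, 0, 0, 0, 0, -0.454, 0, 0, 0, 0, -0.454, 0, 0, 0, 0, -0.454, 0, 0, 0, 0]
}}

```text
time: 27.1
position: [0.4358, 0.3645, 0.0062]
tool_rot: [-0.109, 0.994, 0.0, 0.0]
ft_force: [0.4, 0.8, -0.4]
grip_width: 0.0242
grip_force: 8.2
```

Run:
```python
from h import *
o=robot.get_obs(); print(o['position'],o['grip_width'],o['grip_force'],o['ft_force'],o['time'])
if abs(o['position'][2]-.006)<.0015: print(robot.hand_in())
```

```text
[0.4357983  0.36451947 0.00624434] 0.024232642609743175 8.195113926194608 [ 0.43088514  0.79073501 -0.41114624] 27.1
the job is handed in; nothing more can be done
None
```

I handed the job in at 27 s: the magnifier is at its end stop, and the tweezers are held steady just above the two pointers at an estimated 17.6 mm tip gap. The pointers' gap measured 17.5 to 17.8 mm. I could not see the tips through the lens closely enough to confirm the final fit by eye, so it rests on those measurements.

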